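Shut and pin the tube clamp on the furnace bench

ROBOT

A 6-joint arm with a two-finger parallel gripper is mounted at the origin on the work surface. World frame = base frame: x ahead of the robot, y to its left, z up, the work surface at z = 0. Lengths are in m, angles in rad, forces in N, time in s.
With the tool pointing down it reaches from about 0.275 to 0.725 m from the base axis. Payload 5.6 kg.
Tool frame: the origin (TCP) lies at the very end of the fingers, on their centre line; the grasp point (between the pads) lies 19 mm behind it; z points along the fingers, y is the line along which they close (so a half turn about z gives the same grasp; the last joint's range is limited). The gripper opens to 85 mm and grips with 20 to 120 N. Pads are 22 mm wide; open, the fingers measure 114 mm over their backs; the gripper's body (76 mm by 85 mm) begins 54 mm behind the grasp point. The pads swing forward as they close: fully open they stand 13 mm farther back than shut.
Start: joints at [-0.941, 0.255, 0.108, 0, -1.424, -0.285], TCP at [0.186, -0.518, 0.231] pointing down, gripper open.
Joint ranges: [-2.95, 2.95], [-1.21, 1.97], [-1.09, 1.5], [-2.87, 1.71], [-2.94, -0.07], [-3.05, 3.05]. Speed limits (rad/s): [2.57, 2.57, 3.14, 3.14, 3.14, 3.14].

INTERFACE

Orientations are given as a unit quaternion [w, x, y, z].
In Python, from workcell import manip gives the robot as it stands.
- The arm moves only by the tool send_rows, never from a script. Its argument "series" is a list of rows, each an object with "travel": the shift along the tool's x, y, z in mm, a list of three; "turn": the turn, a rotation vector about the tool's x, y, z in degrees, a list of three. A call has 1 to 20 rows; each row shifts and turns the commanded pose from where the row before left it, along the tool's axes as they then stand; what a row does not reach is not made up. A row lasts 1/12 s, in which the tool goes at most 41.7 mm and 7.16 degrees, less where a joint would pass 70% of its speed; a pose out of reach is approached as far as the arm can. A call is refused whole if a number of a shift passes 41.7 or a number of a turn 7.16, either way. A call with a gripper value outside its range is refused whole. "claw" is the finger opening in mm, from 0 to 85.4, set as the call begins (left out, the last holds). The fingers move at their own pace and stop on an object; "newtons" is the grip in N (left out, the last holds). Time passes only in rows, so rows that do not move let the fingers close. It gives the time, the measured TCP pose, the force, the opening and the grip force at its end, in the units of the state.
- manip.get_state(): the state, without advancing time (a new reading comes with each control period).
- manip.grab_frame(name): name is "scene" or "top" or "wrist"; returns a dict with "pixels" (420x560x3 uint8, blue, green, red), "mtx" (3x3 intrinsics, pixels), "rvec" (rotation vector, rad) and "tvec" (3), from world to camera coordinates, as OpenCV has them; the wrist camera has in their place "mount" (4x4, takes a point from camera to tool coordinates, whose origin is the TCP and whose axes are the flange's). Camera axes: x right, y down, z forward; pixel columns grow to the right and rows downward; lengths in m; the calibration is good to about 2 mm. A picture is of the moment at which its call begins: read the wrist's pose just before it. There is no depth.
- manip.job_done(): hands the job in; it is judged then, once.
Trained networks look in a picture, given as the dict that the camera call returned (one of the last four; its "shot" number tells which), for a name from the list of things; names that differ only in an ending like _2 or _b are one class to them, and where a whole thing is asked for, a point or a joint stands for the part that bears it (a point fixed in the world has none). Each returns a list of dicts, best first, with "score" (0 to 1); they miss things now and then, are a little off and sometimes report something else, mostly with a low value. They report only what shows in the picture. A call takes as long as a camera call. They do not tell look-alikes from the thing itself.
- manip.find_in(picture, target): "location" ([column, row] in pixels, amid what is visible of it).
- manip.pinpoint(picture, target): "location" ([column, row] in pixels: a listed point, or the origin of a listed thing).
The state is a dict: "time_s": time; "qpos": joint angles; "dq": joint speeds; "joint_efforts": joint torques, N m; "tcp_pos": TCP position; "eef_rot": TCP orientation; "force": force on the tool from outside, world axes, zero at the start; "torque": the same for the moment, N m; "opening": finger opening in m; "grasp_force": force on a finger pad.
Only numpy, scipy, OpenCV 4.12 (cv2) and the standard library are available. Lean on these libraries where they do the work, as an engineer would, in place of code of your own. Each camera call takes 0.05 s, during which the arm holds its last target. There are 200 camera calls.

TASK

Swing the open upper half of the hinged tube clamp down over the ceramic tube. Then take the long pin with the tall round knob out of the black rack and push it straight down through the hole in the upper half into the hole below, until its collar presses the upper half fully shut against the springy gasket. Finish while still holding the pin pushed down, so that the clamp stays shut: do not let go. Leave the flat-headed plug, the crucible, the brick and the tongs where they are.

Things in the scene. Friction and masses are not known exactly. Their poses are not given: they have to be found in the camera images.
- clamp: lower half of an aluminium tube clamp, fixed to the bench. Origin: mid-clamp at bench height, below the tube's axis; x points from the pin hole to the hinge (roughly away from the robot), y along the tube and hinge line, z up. Foot plate 180 x 110 x 12 mm. A white ceramic tube, 32 mm thick, 200 mm long, lies in it along y, axis 55 mm up. The halves meet at 55 mm height.
- socket (a point): centre of the mouth of the vertical pin hole in the lower half (top face of the front block, 55 mm up, 60 mm from the tube axis towards -x of the clamp). Round hole 13 mm wide, 38 mm deep, 2 mm chamfer.
- hinge (a point): middle of the hinge line, 55 mm up, at x = +50 mm of the clamp; the line runs along the clamp's y. The lid is 50 mm wide along it and reaches 140 mm out from it; the outer 66 mm are a flat plate 12 mm thick, its lower face 55 mm up when shut; nearer the hinge the lid arches over the tube, 27 mm above the parting plane. An open lid can be pushed shut on the plate from its far (+x) side.
- lid (a joint): angle of the hinged upper half (lid), rad: 0 shut, 1.57 upright, 1.8 its stop; starts between 1.05 and 1.7. It stays where left above about 1 and sinks by itself well below that. Let go, it rests ajar at about 0.03 to 0.07 on a rubber strip on the tube's crown; about 6 N straight down at its hole shuts it fully, and it lifts again when released. About 0.2 kg.
- lid_hole (a point): centre of the pin hole in the lid, on its outer (upper when shut) face, 110 mm from the hinge line, 12 mm above the parting plane. Round through hole 13.5 mm wide, 2 mm chamfer. Moves with the lid; when shut it is right above the socket.
- rack: black plastic block fixed to the bench, 130 x 50 x 52 mm (x, y, z), origin at the centre of its underside. Two upright holes in its top, 36 mm either side of the middle along its x, hold the pin and the plug, which may be either way round.
- pin_knob (a point): centre of the knob of the steel pin, half-way up the knob. The pin stands upright in the rack: shaft 10 mm thick and 44 mm long with a tapered tip, above it a collar 26 mm wide and 5 mm thick, above that the round knob 16 mm wide and 28 mm tall (the grip). This point is 14 mm above the collar's top, 19 mm above its underside and 63 mm above the tip. 85 g.
- pin_tip (a point): lower end of the pin's shaft, on its axis. With the pin fully home in the shut clamp it lies 23 mm above the bench.
- plug_head (a point): centre of the flat round head, 34 mm wide and 9 mm thick, of a short steel plug that stands in the other rack hole. Leave it.
- crucible: white ceramic crucible, 52 mm wide, 45 mm tall, origin at the centre of its underside. Leave it.
- brick: cream fire brick 115 x 64 x 40 mm, origin at the centre of its underside. Leave it.
- tongs: steel crucible tongs lying flat, about 240 mm long along their x and 90 mm wide, 8 mm high, origin at the rivet on the bench. Leave them.
Not all that is in view belongs to the job. There is more than one size of the clamp; the job needs the middle-sized.

How it is judged:
On the way, in this order (a step that is already met when the one before it is completed fails the run):
1. the upper half is swung down onto the gasket (value of joint lid below 0.09 rad), for 0.2 s.
2. the pin is out of the rack (height (world z) of pin_tip above 0.055 m), for 0.1 s.
3. the pin is through the upper half and at least 10 mm into the lower hole (horizontal distance between pin_tip and socket below 0.006 m and z of pin_tip in the frame of clamp below 0.045 m and value of joint lid below 0.09 rad), for 0.1 s.
At the end, for the whole second after the job is handed in: The lid is fully shut (below 0.015 rad), the pin stands upright through both holes (tip within 5 mm of the hole's axis, no more than 3.5 mm short of fully home, collar on the lid, tilt below 0.12 rad), and the fingers still bear on the pin with more than 2 N, throughout the last second (value of joint lid below 0.015 rad and horizontal distance between pin_tip and socket below 0.005 m and z of pin_tip in the frame of clamp below 0.0265 m and angle between pin_tip's own z axis and vertical below 0.12 rad and distance between pin_knob and lid_hole below 0.024 m and contact force between the fingers and pin above 2 N); the arm keeps its last pose, push and grip.
It fails at once if the flat-headed plug is disturbed (moved over 15 mm) (distance of plug_head from where it was at the start of the episode above 0.015 m).
It fails at once if the crucible, brick or tongs are disturbed (moved over 30 mm) (distance of any of crucible, brick, tongs from where it was at the start of the episode above 0.03 m).
It also fails if it takes over 54 s, if anything falls off the work surface, if the arm or the gripper's body presses on something with over 40 N, if the wrist force passes 120 N, or if a joint passes its speed limit or range.

## Working session

There is one attempt and no reset: what is moved stays moved. The work goes in short steps, Python scripts to look and compute and a tool call to move; the robot and the scene stay as the last step left them, time stands still between calls to the robot, and variables do not carry over. Pictures are saved under pics/ and viewed, at most 10 in all, crops included, and the job is handed in when it is done.

Besides the shell and the picture viewer there is one more tool, called after "Call:" as name([rows], argument=value, ...), one row to a line, values as JSON. send_rows: Moves the arm, as the interface text tells. Its arguments: {"type":"object","properties":{"series":{"type":"array"},"claw":{"type":"number"},"newtons":{"type":"number"}},"required":["series"]}

```bash
mkdir -p pics
cat > h.py <<'E'
import numpy as np, cv2
from workcell import manip
from scipy.spatial.transform import Rotation as R
def cam(f, st=None):
    K=np.array(f["mtx"],float)
    if "rvec" in f:
        Rm=cv2.Rodrigues(np.array(f["rvec"],float))[0]; t=np.array(f["tvec"],float).ravel()
    else:
        M=np.array(f["mount"]); q=st["eef_rot"]
        T=np.eye(4); T[:3,:3]=R.from_quat([q[1],q[2],q[3],q[0]]).as_matrix(); T[:3,3]=st["tcp_pos"]
        W=np.linalg.inv(T@M); Rm=W[:3,:3]; t=W[:3,3]
    return K,Rm,t
def ray(c,px):
    K,Rm,t=c; d=Rm.T@np.linalg.solve(K,[px[0],px[1],1]); return -Rm.T@t, d/np.linalg.norm(d)
def atz(c,px,z):
    o,d=ray(c,px); return o+d*(z-o[2])/d[2]
def tri(obs):
    A=0;b=0
    for c,px in obs:
        o,d=ray(c,px); P=np.eye(3)-np.outer(d,d); A=A+P; b=b+P@o
    x=np.linalg.solve(A,b); return x
def proj(c,X):
    K,Rm,t=c; p=K@(Rm@np.array(X)+t); return p[:2]/p[2]
E
cat > a.py <<'E'
from h import *
st=manip.get_state(); print(st["tcp_pos"],st["eef_rot"],st["time_s"])
for n in ["scene","top"]:
    f=manip.grab_frame(n); c=cam(f); cv2.imwrite(f"pics/{n}0.png",f["pixels"]); print(n,"cam at",(-c[1].T@c[2]).round(3))
    for t,z in [("clamp",0),("socket",.055),("hinge",.055),("lid_hole",.15),("rack",0),("pin_knob",.071),("plug_head",.06),("crucible",0),("brick",0),("tongs",0)]:
        for r in manip.pinpoint(f,t)[:4]:
            if r["score"]>.15: print(t,np.round(r["location"]),round(r["score"],2),atz(c,r["location"],z).round(3))
E
python3 a.py
```

```text
[ 0.18580152 -0.51715084  0.23042196] [-1.71202196e-04 -1.71504185e-01  9.85182972e-01  8.93183395e-04] 0.0
scene cam at [1.403 0.041 1.153]
clamp [296. 184.] 0.91 [0.497 0.048 0.   ]
clamp [262. 280.] 0.9 [ 0.797 -0.015  0.   ]
clamp [372. 172.] 0.62 [0.433 0.256 0.   ]
socket [279. 245.] 0.95 [0.73  0.018 0.055]
socket [375. 146.] 0.93 [0.389 0.255 0.055]
socket [297. 157.] 0.61 [0.449 0.045 0.055]
hinge [236. 286.] 0.97 [ 0.848 -0.071  0.055]
hinge [372. 174.] 0.77 [0.489 0.247 0.055]
hinge [282. 188.] 0.76 [0.555 0.011 0.055]
hinge [430. 197.] 0.59 [0.548 0.393 0.055]
lid_hole [292. 153.] 0.81 [0.518 0.033 0.15 ]
lid_hole [373. 145.] 0.77 [0.472 0.233 0.15 ]
lid_hole [280. 244.] 0.57 [0.783 0.021 0.15 ]
rack [207. 188.] 0.81 [ 0.532 -0.191  0.   ]
pin_knob [201. 160.] 0.67 [ 0.496 -0.205  0.071]
plug_head [203. 190.] 0.53 [ 0.587 -0.186  0.06 ]
plug_head [290. 183.] 0.5 [0.541 0.032 0.06 ]
crucible [172. 239.] 0.8 [ 0.703 -0.255  0.   ]
brick [135. 185.] 0.77 [ 0.543 -0.385  0.   ]
tongs [430. 197.] 0.94 [0.507 0.411 0.   ]
top cam at [ 0.459 -0.005  1.135]
clamp [294. 140.] 0.76 [ 0.809 -0.029  0.   ]
clamp [184. 276.] 0.75 [0.431 0.254 0.   ]
clamp [267. 251.] 0.66 [0.499 0.037 0.   ]
socket [274. 156.] 0.94 [0.746 0.023 0.055]
socket [258. 268.] 0.92 [0.456 0.057 0.055]
socket [176. 296.] 0.77 [0.381 0.258 0.055]
socket [276. 231.] 0.24 [0.549 0.012 0.055]
hinge [309. 112.] 0.87 [ 0.871 -0.067  0.055]
hinge [272. 234.] 0.57 [0.541 0.023 0.055]
hinge [182. 262.] 0.55 [0.467 0.248 0.055]
lid_hole [270. 153.] 0.93 [0.728 0.031 0.15 ]
lid_hole [177. 292.] 0.71 [0.397 0.234 0.15 ]
lid_hole [266. 241.] 0.7 [0.519 0.033 0.15 ]
rack [354. 241.] 0.71 [ 0.532 -0.194  0.   ]
pin_knob [360. 257.] 0.56 [ 0.487 -0.2    0.071]
plug_head [355. 224.] 0.67 [ 0.57  -0.188  0.06 ]
crucible [374. 183.] 0.86 [ 0.692 -0.25   0.   ]
brick [431. 240.] 0.8 [ 0.538 -0.401  0.   ]
tongs [129. 245.] 0.94 [0.508 0.406 0.   ]
```

View pics/scene0.png

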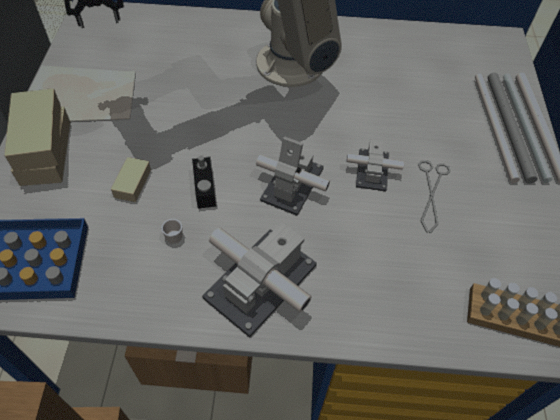

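View pics/top0.png

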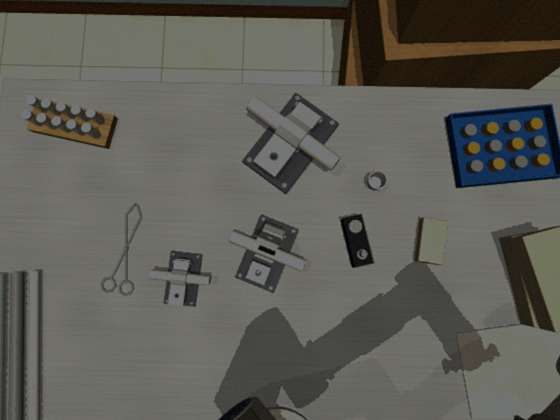

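The scene shows three clamps. The middle-sized one is at scene (293,180) and top (267,251), with its lid about upright. The rack at top (357,240) holds the knob pin at its near end (361,256) and the flat plug at its far end (355,226). The crucible and brick are clear of the path.

```bash
cat > b.py <<'E'
from h import *
obs={}
want={"socket":(.45,.055),"hinge":(.546,.015),"lid_hole":(.52,.033),"pin_knob":(.49,-.2),"plug_head":(.575,-.187),"clamp":(.498,.042),"rack":(.532,-.193)}
for n in ["scene","top"]:
    f=manip.grab_frame(n); c=cam(f)
    for t,w in want.items():
        z={"socket":.055,"hinge":.055,"lid_hole":.15,"pin_knob":.071,"plug_head":.057}.get(t,0)
        rs=[r for r in manip.pinpoint(f,t) if np.linalg.norm(atz(c,r["location"],z)[:2]-w)<.05]
        if rs: obs.setdefault(t,[]).append((c,rs[0]["location"])); print(n,t,rs[0]["location"],round(rs[0]["score"],2),atz(c,rs[0]["location"],z).round(3))
for t,o in obs.items():
    if len(o)>1: print(t,"tri",tri(o).round(4))
E
python3 b.py
```

```text
scene socket [297.5, 154.7] 0.8 [0.44  0.046 0.055]
scene hinge [282.1, 188.2] 0.56 [0.557 0.013 0.055]
scene lid_hole [288.2, 147.9] 0.87 [0.503 0.021 0.15 ]
scene pin_knob [200.2, 160.7] 0.57 [ 0.499 -0.208  0.071]
scene plug_head [201.4, 190.0] 0.71 [ 0.584 -0.192  0.057]
scene clamp [291.3, 181.5] 0.57 [0.49  0.035 0.   ]
scene rack [208.6, 185.6] 0.63 [ 0.525 -0.187  0.   ]
top socket [258.2, 270.6] 0.83 [0.449 0.055 0.055]
top hinge [275.7, 231.6] 0.84 [0.548 0.014 0.055]
top lid_hole [267.4, 237.8] 0.89 [0.526 0.031 0.15 ]
top pin_knob [358.6, 254.3] 0.6 [ 0.495 -0.195  0.071]
top plug_head [354.7, 224.3] 0.71 [ 0.571 -0.188  0.057]
top clamp [269.7, 250.8] 0.87 [0.501 0.029 0.   ]
top rack [354.2, 241.8] 0.95 [ 0.53  -0.196  0.   ]
socket tri [0.4492 0.0504 0.0665]
hinge tri [0.5492 0.0132 0.0445]
lid_hole tri [0.5242 0.0259 0.1741]
pin_knob tri [ 0.4952 -0.2026  0.0655]
plug_head tri [ 0.573  -0.1931  0.0416]
clamp tri [0.5006 0.0319 0.0136]
rack tri [ 0.5294 -0.1907  0.0063]
```

Call:
send_rows([
  {"travel":[0,0,-4],"turn":[0,0,7]},
  {"travel":[0,0,-4],"turn":[0,0,7]},
  {"travel":[0,0,-4],"turn":[0,0,7]},
  {"travel":[0,0,-4],"turn":[0,0,7]},
  {"travel":[0,0,-4],"turn":[0,0,7]},
  {"travel":[0,0,-4],"turn":[0,0,7]},
], claw=0)

```text
time_s: 2.4
tcp_pos: [0.1859, -0.5176, 0.2555]
eef_rot: [-0.0, 0.196, 0.981, 0.0]
force: [-0.7, -0.4, 1.2]
opening: 0.0123
grasp_force: 0.0
```

Call:
send_rows([
  {"travel":[-11,37,0],"turn":[0,0,0]},
  {"travel":[-11,37,0],"turn":[0,0,0]},
  {"travel":[-11,37,0],"turn":[0,0,0]},
  {"travel":[-11,37,0],"turn":[0,0,0]},
  {"travel":[-11,37,0],"turn":[0,0,0]},
  {"travel":[-11,37,0],"turn":[0,0,0]},
  {"travel":[-11,37,0],"turn":[0,0,0]},
  {"travel":[-11,37,0],"turn":[0,0,0]},
  {"travel":[-11,37,0],"turn":[0,0,0]},
  {"travel":[-11,37,0],"turn":[0,0,0]},
  {"travel":[-11,37,0],"turn":[0,0,0]},
  {"travel":[-11,37,0],"turn":[0,0,0]},
  {"travel":[-11,37,0],"turn":[0,0,0]},
  {"travel":[-11,37,0],"turn":[0,0,0]},
  {"travel":[-11,37,0],"turn":[0,0,0]},
  {"travel":[-11,37,0],"turn":[0,0,0]},
  {"travel":[-9,35,0],"turn":[0,0,0]},
  {"travel":[0,0,0],"turn":[0,0,0]},
])

```text
time_s: 3.9
tcp_pos: [0.5969, -0.0025, 0.253]
eef_rot: [-0.001, 0.191, 0.982, 0.0]
force: [-1.1, -0.7, -1.9]
opening: 0.0
grasp_force: 0.0
```

```bash
cat > w.py <<'E'
import sys
from h import *
st=manip.get_state(); print(st["tcp_pos"].round(4) if hasattr(st["tcp_pos"],"round") else st["tcp_pos"],np.round(st["eef_rot"],4),st["time_s"],st["force"],st["opening"],st["grasp_force"])
f=manip.grab_frame("wrist"); c=cam(f,st); cv2.imwrite(f"pics/{sys.argv[1]}.png",f["pixels"]); print("cam",(-c[1].T@c[2]).round(3))
for a in sys.argv[2:]:
    t,z=a.split("="); 
    for r in manip.pinpoint(f,t)[:3]: print(t,np.round(r["location"]),round(r["score"],2),atz(c,r["location"],float(z)).round(4))
E
python3 w.py w1 socket=.055 lid_hole=.16 hinge=.055
```

```text
[ 0.5969 -0.0025  0.253 ] [-1.100e-03  1.909e-01  9.816e-01  2.000e-04] 3.9 [-1.14321467 -0.66155209 -1.94791089] 1.997526871462616e-05 0.0
cam [0.527 0.025 0.396]
socket [359. 310.] 0.72 [0.7557 0.0234 0.055 ]
lid_hole [280.  99.] 0.95 [0.5267 0.0256 0.16  ]
lid_hole [359. 318.] 0.63 [0.6908 0.0217 0.16  ]
hinge [ 91. 185.] 0.38 [ 0.5318 -0.1697  0.055 ]
```

Call:
send_rows([
  {"travel":[0,0,25],"turn":[0,0,0]},
  {"travel":[0,0,25],"turn":[0,0,0]},
  {"travel":[0,0,25],"turn":[0,0,0]},
  {"travel":[0,0,23],"turn":[0,0,0]},
  {"travel":[12,0,0],"turn":[0,0,0]},
  {"travel":[12,0,0],"turn":[0,0,0]},
  {"travel":[12,0,0],"turn":[0,0,0]},
  {"travel":[12,0,0],"turn":[0,0,0]},
  {"travel":[12,0,0],"turn":[0,0,0]},
  {"travel":[12,0,0],"turn":[0,0,0]},
  {"travel":[12,0,0],"turn":[0,0,0]},
  {"travel":[12,0,0],"turn":[0,0,0]},
  {"travel":[10,0,5],"turn":[0,0,0]},
  {"travel":[10,0,5],"turn":[0,0,0]},
  {"travel":[8,0,10],"turn":[0,0,0]},
  {"travel":[8,0,10],"turn":[0,0,0]},
  {"travel":[5,0,14],"turn":[0,0,0]},
  {"travel":[5,0,14],"turn":[0,0,0]},
  {"travel":[0,0,8],"turn":[0,0,0]},
  {"travel":[0,0,0],"turn":[0,0,0]},
])

```text
time_s: 5.77
tcp_pos: [0.4618, 0.0453, 0.0903]
eef_rot: [-0.001, 0.193, 0.981, -0.001]
force: [0.5, 0.2, 0.9]
opening: 0.0001
grasp_force: 0.0
```

Call:
send_rows([
  {"travel":[0,0,-25],"turn":[0,0,0]},
  {"travel":[0,0,-30],"turn":[0,0,0]},
  {"travel":[0,0,-30],"turn":[0,0,0]},
  {"travel":[-10,0,-30],"turn":[0,0,0]},
  {"travel":[-10,0,-10],"turn":[0,0,0]},
  {"travel":[0,0,0],"turn":[0,0,0]},
  {"travel":[0,0,0],"turn":[0,0,0]},
], claw=85)

```text
time_s: 6.35
tcp_pos: [0.4821, 0.0385, 0.2172]
eef_rot: [0.001, 0.194, 0.981, 0.001]
force: [-0.3, -0.0, -1.3]
opening: 0.0832
grasp_force: 0.0
```

```bash
python3 w.py w2 socket=.055 lid_hole=.072 hinge=.055 clamp=0
```

```text
[0.4821 0.0385 0.2172] [8.000e-04 1.936e-01 9.811e-01 6.000e-04] 6.35 [-0.29233204 -0.01015862 -1.25207061] 0.08316998566394156 0.0
cam [0.412 0.067 0.36 ]
socket [286. 143.] 0.82 [0.4462 0.0581 0.055 ]
lid_hole [286. 147.] 0.6 [0.4475 0.0579 0.072 ]
hinge [287. 267.] 0.64 [0.5504 0.0174 0.055 ]
hinge [516.  70.] 0.57 [0.4623 0.2446 0.055 ]
clamp [287. 192.] 0.91 [0.4979 0.0398 0.    ]
clamp [483.  32.] 0.79 [ 0.4284  0.256  -0.    ]
```

View pics/w2.png

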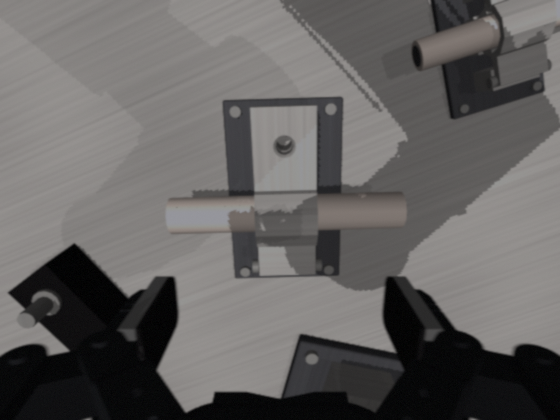

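The lid is down. The pin hole shows at (284,146) and the clamp square in the view. The rack with the pin's knob is lower left at (35,310). Next, over to the rack.

Call:
send_rows([
  {"travel":[-15,-31,0],"turn":[0,0,0]},
  {"travel":[-15,-31,0],"turn":[0,0,0]},
  {"travel":[-15,-31,0],"turn":[0,0,0]},
  {"travel":[-15,-31,0],"turn":[0,0,0]},
  {"travel":[-15,-31,0],"turn":[0,0,0]},
  {"travel":[-15,-31,0],"turn":[0,0,0]},
  {"travel":[-14,-29,0],"turn":[0,0,0]},
  {"travel":[0,0,0],"turn":[0,0,-6.5]},
  {"travel":[0,0,0],"turn":[0,0,-6.5]},
  {"travel":[0,0,0],"turn":[0,0,-6.5]},
  {"travel":[0,0,0],"turn":[0,0,-6.5]},
  {"travel":[0,0,0],"turn":[0,0,-6.5]},
  {"travel":[0,0,0],"turn":[0,0,0]},
  {"travel":[0,0,0],"turn":[0,0,0]},
], claw=50)

```text
time_s: 7.77
tcp_pos: [0.4962, -0.1993, 0.2159]
eef_rot: [-0.0, -0.088, 0.996, 0.0]
force: [1.1, -0.2, -0.1]
opening: 0.0501
grasp_force: 0.0
```

```bash
python3 w.py w3 pin_knob=.071 plug_head=.0565 rack=0
```

```text
[ 0.4962 -0.1993  0.2159] [-4.000e-04 -8.780e-02  9.961e-01  1.000e-04] 7.7667 [ 1.08892244 -0.19372312 -0.09417151] 0.05013633147727636 0.0
cam [ 0.422 -0.213  0.358]
pin_knob [270. 196.] 0.9 [ 0.4967 -0.2077  0.071 ]
plug_head [278. 267.] 0.58 [ 0.5646 -0.1891  0.0565]
rack [278. 216.] 0.69 [ 0.5342 -0.1946  0.    ]
```

View pics/w3.png

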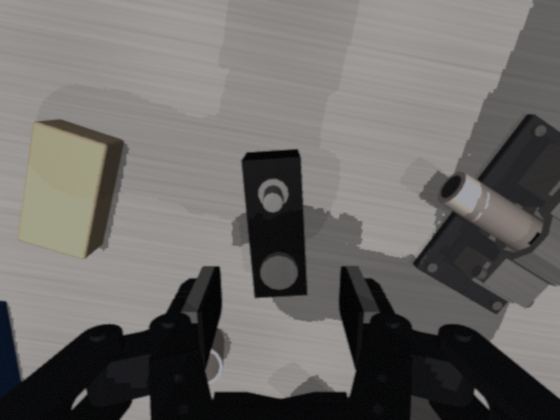

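Knob top is at (273,203), collar about (273,190), and the plug at (279,271) well clear of the fingers' line. Descending on the pin.

Call:
send_rows([
  {"travel":[0,-6,20],"turn":[0,0,0]},
  {"travel":[0,0,35],"turn":[0,0,0]},
  {"travel":[0,0,35],"turn":[0,0,0]},
  {"travel":[0,0,20],"turn":[0,0,0]},
  {"travel":[0,0,20],"turn":[0,0,0]},
  {"travel":[0,0,14],"turn":[0,0,0]},
  {"travel":[0,0,11],"turn":[0,0,0]},
  {"travel":[0,0,0],"turn":[0,0,0]},
  {"travel":[0,0,0],"turn":[0,0,0]},
])

```text
time_s: 8.72
tcp_pos: [0.4973, -0.2054, 0.0611]
eef_rot: [-0.001, -0.089, 0.996, 0.0]
force: [0.1, -0.1, -0.1]
opening: 0.0504
grasp_force: 0.0
```

```bash
python3 w.py w4 pin_knob=.071
```

```text
[ 0.4973 -0.2054  0.0611] [-5.00e-04 -8.90e-02  9.96e-01  0.00e+00] 8.7167 [ 0.097489   -0.06824805 -0.06695807] 0.05038843249093448 0.0
cam [ 0.423 -0.219  0.204]
pin_knob [276. 294.] 0.97 [ 0.4973 -0.2074  0.071 ]
```

View pics/w4.png

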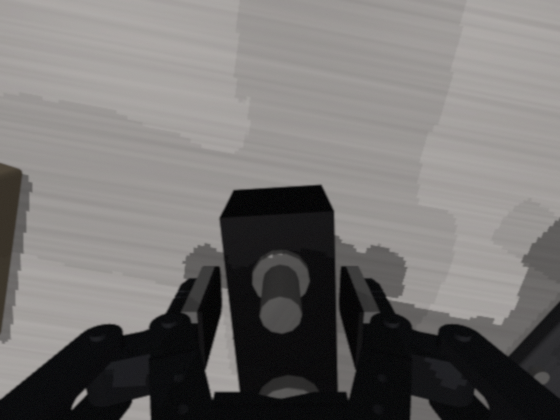

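The knob, at (280,295), sits centred between the fingers. I'll grip and lift.

Call:
send_rows([
  {"travel":[0,0,0],"turn":[0,0,0]},
  {"travel":[0,0,0],"turn":[0,0,0]},
  {"travel":[0,0,0],"turn":[0,0,0]},
  {"travel":[0,0,0],"turn":[0,0,0]},
  {"travel":[0,0,0],"turn":[0,0,0]},
  {"travel":[0,0,0],"turn":[0,0,0]},
  {"travel":[0,0,0],"turn":[0,0,0]},
  {"travel":[0,0,0],"turn":[0,0,0]},
], claw=5, newtons=70)

```text
time_s: 9.48
tcp_pos: [0.498, -0.2055, 0.0622]
eef_rot: [0.001, -0.09, 0.996, -0.0]
force: [-1.2, 0.6, 6.1]
opening: 0.0133
grasp_force: 68.2
```

Call:
send_rows([
  {"travel":[0,0,-10],"turn":[0,0,0]},
  {"travel":[0,0,-15],"turn":[0,0,0]},
  {"travel":[0,0,-20],"turn":[0,0,0]},
  {"travel":[0,0,-25],"turn":[0,0,0]},
  {"travel":[0,0,-25],"turn":[0,0,0]},
  {"travel":[0,0,-10],"turn":[0,0,0]},
  {"travel":[0,0,0],"turn":[0,0,0]},
  {"travel":[0,0,0],"turn":[0,0,0]},
])

```text
time_s: 10.15
tcp_pos: [0.4973, -0.2051, 0.1659]
eef_rot: [0.0, -0.089, 0.996, 0.0]
force: [-1.1, -0.1, -1.5]
opening: 0.0134
grasp_force: 68.3
```

```bash
python3 w.py w5 pin_tip=.1 pin_knob=.176
python3 - <<'E'
from h import *
st=manip.get_state(); print(st["tcp_pos"])
for n in ["scene","top"]:
    f=manip.grab_frame(n);c=cam(f)
    for t in ["pin_tip","pin_knob"]:
        for r in manip.pinpoint(f,t)[:2]: print(n,t,r["location"],round(r["score"],2),proj(c,np.array(st["tcp_pos"])+[0,0,-.059 if t=="pin_tip" else .01]).round(0))
E
```

```text
[ 0.4973 -0.2051  0.1659] [ 1.00e-04 -8.92e-02  9.96e-01  4.00e-04] 10.15 [-1.09968651 -0.11735506 -1.46739547] 0.013356366983023457 68.31180095672607
cam [ 0.423 -0.219  0.308]
pin_tip [282. 237.] 0.81 [ 0.5013 -0.2032  0.1   ]
pin_knob [278. 290.] 0.61 [ 0.4952 -0.2066  0.176 ]
[ 0.49653252 -0.20510087  0.16452184]
scene pin_tip [198.2, 151.1] 0.68 [200. 151.]
scene pin_knob [196.8, 132.2] 0.47 [198. 133.]
scene pin_knob [206.2, 188.1] 0.15 [198. 133.]
```

View pics/w5.png

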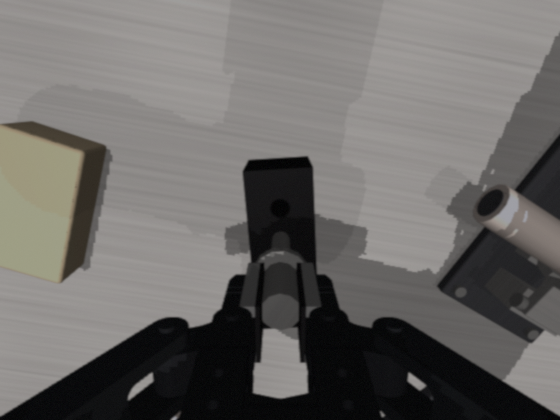

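Pin is gripped upright, with its tip at (281,237) and the emptied rack hole at (280,208). Carry it over the clamp.

Call:
send_rows([
  {"travel":[0,33,0],"turn":[0,0,0]},
  {"travel":[0,33,0],"turn":[0,0,0]},
  {"travel":[0,33,0],"turn":[0,0,0]},
  {"travel":[0,33,0],"turn":[0,0,0]},
  {"travel":[0,33,0],"turn":[0,0,0]},
  {"travel":[0,33,0],"turn":[0,0,0]},
  {"travel":[0,33,0],"turn":[0,0,0]},
  {"travel":[2,24,0],"turn":[0,0,0]},
  {"travel":[0,13,0],"turn":[0,0,0]},
  {"travel":[0,0,0],"turn":[0,0,0]},
  {"travel":[0,0,0],"turn":[0,0,0]},
  {"travel":[0,0,0],"turn":[0,0,0]},
])

```text
time_s: 11.6
tcp_pos: [0.4479, 0.0576, 0.1663]
eef_rot: [0.0, -0.089, 0.996, -0.0]
force: [0.9, 0.3, -1.0]
opening: 0.0135
grasp_force: 68.6
```

```bash
python3 w.py w6 pin_tip=.112 lid_hole=.072 socket=.055
python3 - <<'E'
import cv2
i=cv2.imread('pics/w6.png')[100:340,120:440]; cv2.imwrite('pics/w6c.png',cv2.resize(i,None,fx=2.5,fy=2.5,interpolation=2))
E
```

```text
[0.4479 0.0576 0.1663] [ 0.00e+00 -8.94e-02  9.96e-01 -1.00e-04] 11.6 [ 0.86918969  0.34675005 -0.99222757] 0.013521653832977478 68.58175992965698
cam [0.373 0.044 0.309]
pin_tip [281. 239.] 0.56 [0.449  0.0582 0.112 ]
lid_hole [282. 213.] 0.68 [0.4456 0.0585 0.072 ]
socket [279. 205.] 0.86 [0.445 0.056 0.055]
```

View pics/w6c.png

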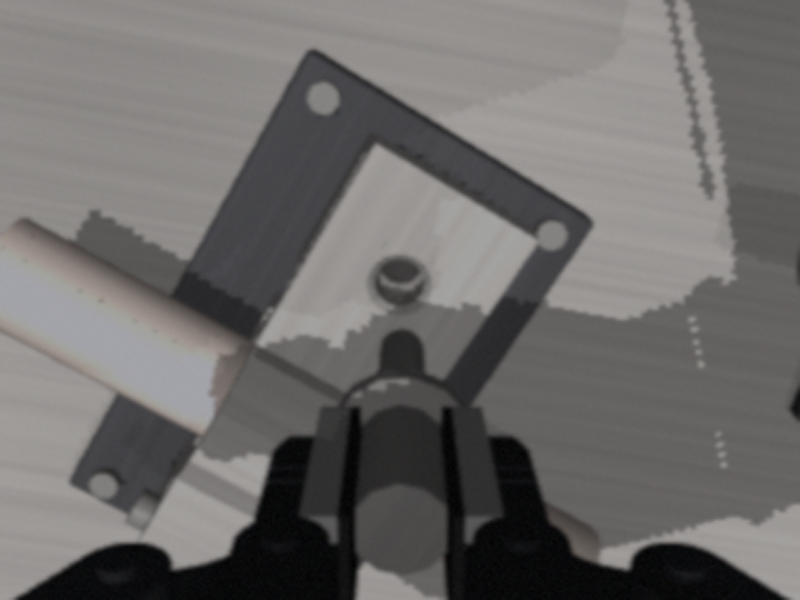

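Call:
send_rows([
  {"travel":[0,0,15],"turn":[0,0,0]},
  {"travel":[0,0,13],"turn":[0,0,0]},
  {"travel":[0,0,0],"turn":[0,0,0]},
  {"travel":[0,0,0],"turn":[0,0,0]},
  {"travel":[0,0,0],"turn":[0,0,0]},
])

```text
time_s: 12.22
tcp_pos: [0.4484, 0.0577, 0.139]
eef_rot: [0.0, -0.089, 0.996, -0.0]
force: [0.8, 0.7, -1.0]
opening: 0.0139
grasp_force: 68.6
```

```bash
python3 w.py w7 pin_tip=.084 lid_hole=.072 socket=.055
python3 - <<'E'
from h import *
st=manip.get_state();f=manip.grab_frame("wrist");c=cam(f,st)
print(atz(cam(f,dict(st)),(281.2,236),.084))
i=cv2.imread('pics/w7.png')[170:290,200:360]; cv2.imwrite('pics/w7c.png',cv2.resize(i,None,fx=5,fy=5,interpolation=2))
E
```

```text
[0.4484 0.0577 0.139 ] [ 5.00e-04 -8.92e-02  9.96e-01 -1.00e-04] 12.2167 [ 0.77031365  0.67089489 -1.01089063] 0.013898985626282626 68.57866287231445
cam [0.373 0.044 0.281]
pin_tip [281. 241.] 0.68 [0.4507 0.0582 0.084 ]
pin_tip [280. 217.] 0.33 [0.4364 0.0555 0.084 ]
lid_hole [282. 228.] 0.8 [0.4473 0.0585 0.072 ]
lid_hole [243. 254.] 0.4 [0.4684 0.038  0.072 ]
[0.44767236 0.0583564  0.084     ]
```

View pics/w7c.png

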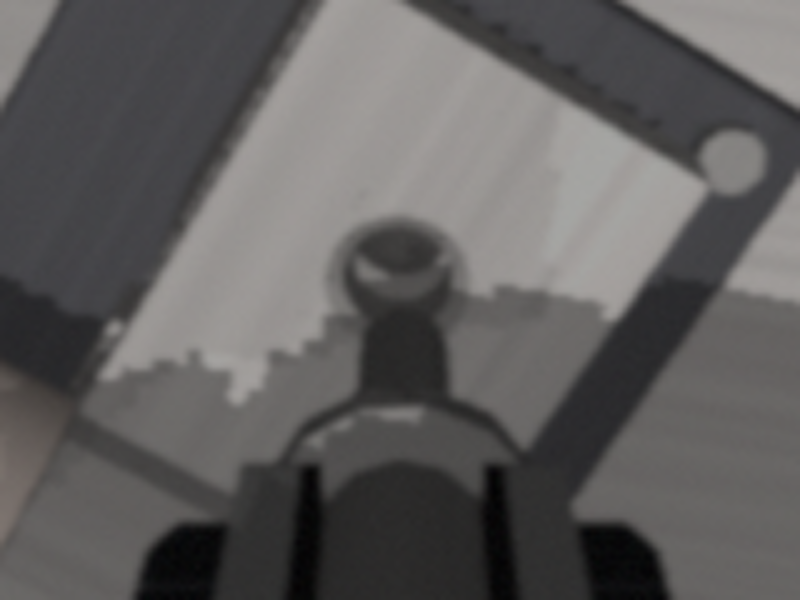

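The hole centre is near (279.6,226) and the tip near (281,235), which leaves about 1 mm to correct. Now inserting gently.

Call:
send_rows([
  {"travel":[1.2,-0.8,0],"turn":[0,0,0]},
  {"travel":[0,0,0],"turn":[0,0,0]},
  {"travel":[0,0,5],"turn":[0,0,0]},
  {"travel":[0,0,5],"turn":[0,0,0]},
  {"travel":[0,0,4],"turn":[0,0,0]},
  {"travel":[0,0,3],"turn":[0,0,0]},
  {"travel":[0,0,3],"turn":[0,0,0]},
  {"travel":[0,0,0],"turn":[0,0,0]},
  {"travel":[0,0,0],"turn":[0,0,0]},
])

```text
time_s: 13.22
tcp_pos: [0.4468, 0.0569, 0.1181]
eef_rot: [-0.0, -0.089, 0.996, -0.0]
force: [-0.6, 0.1, -1.1]
opening: 0.0137
grasp_force: 68.6
```

Call:
send_rows([
  {"travel":[0,0,3],"turn":[0,0,0]},
  {"travel":[0,0,3],"turn":[0,0,0]},
  {"travel":[0,0,3],"turn":[0,0,0]},
  {"travel":[0,0,3],"turn":[0,0,0]},
  {"travel":[0,0,3],"turn":[0,0,0]},
  {"travel":[0,0,3],"turn":[0,0,0]},
  {"travel":[0,0,3],"turn":[0,0,0]},
  {"travel":[0,0,0],"turn":[0,0,0]},
  {"travel":[0,0,0],"turn":[0,0,0]},
])

```text
time_s: 13.97
tcp_pos: [0.4467, 0.0569, 0.0971]
eef_rot: [-0.0, -0.089, 0.996, -0.0]
force: [0.5, 0.3, -1.2]
opening: 0.0133
grasp_force: 68.6
```

Call:
send_rows([
  {"travel":[0,0,3],"turn":[0,0,0]},
  {"travel":[0,0,3],"turn":[0,0,0]},
  {"travel":[0,0,3],"turn":[0,0,0]},
  {"travel":[0,0,3],"turn":[0,0,0]},
  {"travel":[0,0,2],"turn":[0,0,0]},
  {"travel":[0,0,2],"turn":[0,0,0]},
  {"travel":[0,0,0],"turn":[0,0,0]},
  {"travel":[0,0,0],"turn":[0,0,0]},
])

```text
time_s: 14.63
tcp_pos: [0.4468, 0.0569, 0.0813]
eef_rot: [-0.0, -0.089, 0.996, -0.0]
force: [0.1, -0.5, -0.1]
opening: 0.0132
grasp_force: 68.6
```

Call:
send_rows([
  {"travel":[0,0,1],"turn":[0,0,0]},
  {"travel":[0,0,1],"turn":[0,0,0]},
  {"travel":[0,0,1],"turn":[0,0,0]},
  {"travel":[0,0,1],"turn":[0,0,0]},
  {"travel":[0,0,0],"turn":[0,0,0]},
  {"travel":[0,0,0],"turn":[0,0,0]},
])

```text
time_s: 15.13
tcp_pos: [0.4468, 0.057, 0.0774]
eef_rot: [0.0, -0.089, 0.996, 0.0]
force: [-3.9, 0.4, 5.0]
opening: 0.0136
grasp_force: 68.9
```

Call:
send_rows([
  {"travel":[0,0,0.7],"turn":[0,0,0]},
  {"travel":[0,0,0.7],"turn":[0,0,0]},
  {"travel":[0,0,0.6],"turn":[0,0,0]},
  {"travel":[0,0,0],"turn":[0,0,0]},
  {"travel":[0,0,0],"turn":[0,0,0]},
])

```text
time_s: 15.55
tcp_pos: [0.4469, 0.057, 0.0769]
eef_rot: [0.0, -0.09, 0.996, 0.0]
force: [-8.5, 2.3, 17.4]
opening: 0.0138
grasp_force: 70.4
```

```bash
python3 w.py w8 pin_knob=.086 hinge=.055
python3 - <<'E'
from h import *
f=manip.grab_frame("scene");c=cam(f); cv2.imwrite('pics/s8.png',f["pixels"])
s=cv2.resize(f["pixels"][100:220,230:350],(400,400),interpolation=2); w=cv2.resize(cv2.imread('pics/w8.png')[140:340,180:380],(400,400),interpolation=2)
cv2.imwrite('pics/c8.png',np.hstack([s,w]))
for r in manip.pinpoint(f,"pin_knob")[:2]: print(r["location"],r["score"],proj(c,[.4465,.057,.086]))
E
```

```text
[0.4469 0.057  0.0769] [ 5.00e-04 -8.96e-02  9.96e-01  0.00e+00] 15.55 [-8.53932026  2.2672269  17.40331756] 0.013838782011969251 70.40546178817749
cam [0.372 0.043 0.219]
pin_knob [277. 290.] 0.88 [0.4457 0.0554 0.086 ]
hinge [181. 415.] 0.68 [0.5503 0.0189 0.055 ]
[303.0, 150.7] 0.65 [302.14895894 149.2153297 ]
```

View pics/c8.png

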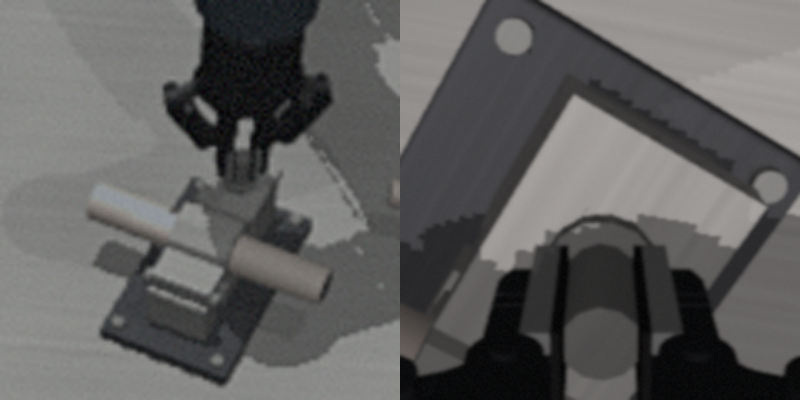

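The collar sits flush on the shut lid, and the height (76.9 mm against 77 mm expected) and the stiff 17 N stop agree with that. Handing in while holding.

```bash
python3 -c "
from workcell import manip
print(manip.job_done())"
```

```text
the job is handed in; nothing more can be done
None
```

The lid is shut over the tube, the pin is fully home through both holes and still held pressed down with about 17 N, and the job is handed in (it returned no verdict).

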